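# Brush out the photometer's sample well, then hold the shutter slide open at the set mark

### The arm

A 7-joint arm with a two-finger parallel gripper is mounted at the origin on a cart in front of the work surface, level with it; the furniture and walls round the work are solid. World frame = base frame: x ahead of the robot, y to its left, z up, the work surface at z = 0. Lengths are in mm, angles in rad, forces in N, time in s.
With the tool pointing down it reaches from about 425 to 875 mm from the base axis. Payload 8.4 kg.
Tool frame: the origin (TCP) lies at the very end of the fingers, on their centre line; the grasp point (between the pads) lies robot.hold_point_z behind it (robot.hold_point_z is the distance from the TCP to the grasp point, in mm); z points along the fingers, y is the line along which they close (so a half turn about z gives the same grasp; the last joint's range is limited). The gripper opens to 85 mm and grips with 20 to 120 N. Pads are 22 mm wide; open, the fingers measure 114 mm over their backs; the gripper's body (76 mm by 85 mm) begins 54 mm behind the grasp point. The pads swing forward as they close: fully open they stand 13 mm farther back than shut.
Start: joints at [1.244, 0.333, 0.04, 1.465, -0.013, 1.343, -0.059], TCP at [146.772, -633.184, 231.308] pointing down, gripper open.
Joint ranges: [-2.58, 2.58], [-0.38, 2.09], [-1.3, 1.39], [0.25, 2.4], [-1.5, 4.64], [0.08, 2.09], [-2.65, 2.65]. Speed limits (rad/s): [2.22, 2.22, 2.79, 2.79, 3.14, 3.14, 3.14].

### API

Orientations are given as a unit quaternion [w, x, y, z].
In Python, from cell import robot, eyes gives the robot as it stands.
- The arm moves only by the tool play_rows, never from a script. Its argument "deltas" is a list of rows, each a list of 7 numbers: the shift along the tool's x, y, z normalised to -1 to 1, where 1 is 0.02 m, then the turn, a rotation vector about the tool's x, y, z normalised to -1 to 1, where 1 is pi rad, then the opening, from -1 (shut) to 1 (fully open). In form: [[tx, ty, tz, wx, wy, wz, fingers], ...]. A call has 1 to 8 rows; each row shifts and turns the commanded pose from where the row before left it, along the tool's axes as they then stand; what a row does not reach is not made up. A row lasts 1/10 s, in which the tool goes at most 50 mm and 8.59 degrees, less where a joint would pass 70% of its speed; a pose out of reach is approached as far as the arm can. A call with a number of a shift or a turn outside -1 to 1 is refused whole. A call with a gripper value outside its range is refused whole. The fingers move at their own pace and stop on an object; "grip_force" is the grip in N (left out, the last holds). Time passes only in rows, so rows that do not move let the fingers close. It gives the time, the measured TCP pose, the force, the opening and the grip force at its end, in the units of the state.
- robot.get_state(): the state, without advancing time (a new reading comes with each control period).
- eyes.get_image(name): name is "side" or "top"; returns a dict with "frame" (420x560x3 uint8, red, green, blue), "vfov" (degrees; the focal length in pixels is half the picture's height over the tangent of half this angle, whatever the lens; pixels are square), "cx", "cy" (the principal point, pixels), "D" ([k1, k2, p1, p2, k3] as OpenCV has them; the pictures are not rectified), "T" (4x4, takes a point from camera to world coordinates). Camera axes: x right, y up, looking along -z (the intrinsics and any distortion apply to the point x, -y, -z); pixel columns grow to the right and rows downward; lengths in mm; the calibration is good to about 2 mm. A picture is of the moment at which its call begins. There is no depth.
- robot.finish_job(): hands the job in; it is judged then, once.
The state is a dict: "time": time; "qpos": joint angles; "qd": joint speeds; "joint_torque": joint torques, N m; "ee_pos": TCP position; "tcp_rot": TCP orientation; "force": force on the tool from outside, world axes, zero at the start; "wrist_torque": the same for the moment, N m; "gripper_width": finger opening in mm; "grip_force": force on a finger pad.
Only numpy, scipy, OpenCV 4.12 (cv2) and the standard library are available. Lean on these libraries where they do the work, as an engineer would, in place of code of your own. Each camera call takes 0.05 s, during which the arm holds its last target. There are 200 camera calls.

### The job

Take a blank reading on the tube photometer: take the long brush out of its stand and scrub the sample well with two full strokes, down to the bottom, up until the bristles are half out of the well, down to the bottom and up again, then hang the brush back upright in its stand. Then pull the spring-return shutter slide out by its blue handle until the blue pointer stands at the red rider on the scale, and finish while still holding it there, since the spring shuts it when let go. Leave the red rider and all the other things where they are.

Things in the scene. Friction and masses are not known exactly. Their poses are not given: they have to be found in the camera images.
- photometer: tube photometer, fixed, 260x170 mm (own x, y): white front deck (top z 0.040); at the back a dark sample block on the left (top 0.118) and a white case with display on the right (top 0.108). Origin under its centre, z up, own -x = front, towards the robot; turned up to 15 degrees. Well axis at own x 0.065, y 0.043; slide along own y 0.043
- well_floor (a point): centre of the floor of the sample well, z = 0.042. The well is a round bright metal cup, open at the top, bore 44 mm, 82 mm deep; axes as the photometer's
- well_rim (a point): centre of the well's mouth, z = 0.124, 6 mm above the sample block; rim 52 mm across outside, wall 4 mm
- well_brush: long brush, 70 g, upright in its stand. Origin: its lower tip; own z up along it. White head 26 mm across (bristle ends to 33 mm, they give way), 0 to 54 mm from the tip; wire to 79; green guard disc 56 mm across, 79 to 83; round handle 17-19 mm across, 96 to 172, top 178. The disc rests on the rim of well or stand, tip then 3 mm off the well's floor
- brush_grip (a point): point on the brush's axis 140 mm above its tip, good for gripping the handle from above (38 mm of handle above it, guard disc 57 mm below)
- brush_stand: fixed stand: grey foot 92 mm across, upright white tube 47 mm across, bore 39 mm, open top at z 0.085. Origin on the surface under the tube's axis. It stands left or right of the photometer. The brush hangs in it by its guard disc, tip 6 mm above the stand's origin
- shutter (a joint): how far the photometer's spring-return shutter slide is pulled out, m: 0 = closed, at most 0.042; pulled along the photometer's own -x. The spring draws it shut: about 5 N at 0, 160 N/m more as it comes out, near 11 N at 0.038; it snaps shut when let go
- handle_grip (a point): point to grip in the slide's upright blue paddle handle, z 0.090: paddle 12 mm thick (photometer's x), 30 mm wide (y), top at z 0.107, foot on the slide plate at 0.051; 56 mm of free room behind it to the sample block when closed. Moves with the slide; axes as the photometer's
- pointer_tip (a point): tip of the thin blue pointer needle that the slide carries over the white tick scale on the deck, to the right of the slide. Axes as the photometer's
- rider (a joint): setting of the small red rider on the scale, m: equal to shutter's value at which the blue pointer points exactly at it. It differs from start to start (0.018 to 0.036) and is stiff; not to be moved
- rider_mark (a point): tip of the red rider (8 mm wide along the scale) beside the scale. Axes as the photometer's; the pointer is at the mark when pointer_tip and rider_mark have the same x in the photometer's frame
- reagent_bottle: screw-cap reagent bottle, black cap, 70 mm across, 138 mm high; origin at the centre of its underside, z up. It stands on the other side of the photometer from the brush stand; a bystander, loose
- tube_rack: orange micro-tube rack, 64x210x47 mm, behind the work; origin under its centre; a bystander, loose
- tip_box: blue pipette-tip box with clear top, 92x123x76 mm; origin under its centre; a bystander, loose
- slides: dark blue slide box, 62x87x33 mm; origin under its centre; a bystander, loose
- timer: white bench timer with small display, 62x75x32 mm; origin under its centre; a bystander, loose
- pipette: grey pipette with turquoise parts lying on the right, 236x60x26 mm; origin under its centre; a bystander, loose
- vial_blue: glass vial with blue cap, 25 mm across, 56 mm high; origin under its centre; a bystander, loose
- vial_red: glass vial with red cap, 25 mm across, 56 mm high; origin under its centre; a bystander, loose
Things that resemble listed ones, but are neither listed nor needed, are in the scene too. What is shaped like the brush_stand but brown, green or orange is not meant.

How it is judged (in metres and radians):
On the way, in this order (a step that is already met when the one before it is completed fails the run):
1. the brush reaches the bottom of the sample well (tip within 14 mm of the floor) (horizontal distance between well_brush and well_floor below 0.02 m and z of well_brush in the frame of well_floor below 0.014 m), for 0.05 s.
2. the brush is drawn up in the well (tip more than 40 mm above the floor, still over the well) (horizontal distance between well_brush and well_floor below 0.02 m and z of well_brush in the frame of well_floor above 0.04 m), for 0.05 s.
3. the brush reaches the bottom a second time (all of step 1), for 0.05 s.
4. the brush is drawn up a second time (all of step 2), for 0.05 s.
5. the brush hangs upright in its stand and is let go, while the shutter is shut (horizontal distance between well_brush and brush_stand below 0.013 m and z of well_brush in the frame of brush_stand below 0.012 m and angle between well_brush's own z axis and vertical below 0.12 rad and linear speed of well_brush below 0.03 m/s and contact force between the fingers and well_brush below 0.1 N and value of joint shutter below 0.004 m), for 0.2 s.
At the end, for the whole second after the job is handed in: Brush upright in its stand (within 13 mm of its axis, fully down to 6 mm, under 7 degrees of tilt), not touched; blue pointer at rest within 4 mm of the red rider, held by the fingers (over 2 N); bystanders within 30 mm of where they stood (horizontal distance between well_brush and brush_stand below 0.013 m and z of well_brush in the frame of brush_stand below 0.012 m and angle between well_brush's own z axis and vertical below 0.12 rad and linear speed of well_brush below 0.03 m/s and contact force between the fingers and well_brush below 0.1 N and x of pointer_tip in the frame of rider_mark between -0.004 and 0.004 m and velocity of joint shutter between -0.01 and 0.01 m/s and contact force between the fingers and shutter above 2 N and distance of each of reagent_bottle, tube_rack, tip_box, slides, timer, pipette, vial_blue, vial_red from where it was at the start of the episode below 0.03 m); the arm keeps its last pose, push and grip.
It fails at once if the red rider is shifted along its scale by more than 3 mm (distance of rider_mark from where it was at the start of the episode above 0.003 m).
It fails at once if a bystander is knocked away by more than 30 mm (distance of any of reagent_bottle, tube_rack, tip_box, slides, timer, pipette, vial_blue, vial_red from where it was at the start of the episode above 0.03 m).
It also fails if it takes over 59 s, if anything falls off the work surface, if the arm or the gripper's body presses on something with over 40 N, if the wrist force passes 120 N, or if a joint passes its speed limit or range.

## Working session

There is one attempt and no reset: what is moved stays moved. The work goes in short steps, Python scripts to look and compute and a tool call to move; the robot and the scene stay as the last step left them, time stands still between calls to the robot, and variables do not carry over. Pictures are saved under pics/ and viewed, at most 10 in all, crops included, and the job is handed in when it is done.

Besides the shell and the picture viewer there is one more tool, called after "Emit:" as a command line: name --pt "numbers of a row" for each row, then --argument value for the rest. play_rows: Moves the arm, as the interface text tells. Its arguments: {"type":"object","properties":{"deltas":{"type":"array"},"grip_force":{"type":"number"}},"required":["deltas"]}

```bash
mkdir -p pics; cat > h.py <<'E'
import numpy as np, cv2
from cell import robot, eyes
def cam(n):
    d=eyes.get_image(n); f=d['frame']; h=f.shape[0]
    F=h/2/np.tan(np.radians(d['vfov'])/2)
    d['K']=np.array([[F,0,d['cx']],[0,F,d['cy']],[0,0,1.]]); d['T']=np.array(d['T']); d['D']=np.array(d['D'],float)
    return d
def ray(d,uv):
    p=cv2.undistortPoints(np.array([[uv]],float),d['K'],d['D'])[0,0]
    return d['T'][:3,3], d['T'][:3,:3]@np.array([p[0],-p[1],-1.])
def onz(d,uv,z):
    o,r=ray(d,uv); return o+r*(z-o[2])/r[2]
def tri(d1,u1,d2,u2):
    o,r=ray(d1,u1); p,s=ray(d2,u2)
    t=np.linalg.lstsq(np.c_[r,-s],p-o,rcond=None)[0]
    a=o+r*t[0]; b=p+s*t[1]; return (a+b)/2, np.linalg.norm(a-b)
def proj(d,P):
    P=np.atleast_2d(np.array(P,float)); c=(P-d['T'][:3,3])@d['T'][:3,:3]
    c=c*[1,-1,-1]
    return cv2.projectPoints(c,np.zeros(3),np.zeros(3),d['K'],d['D'])[0][:,0]
E
python3 - <<'E'
from h import *
import pickle
D={}
for n in('top','side'):
    d=cam(n);D[n]=d;cv2.imwrite(f'pics/{n}0.png',cv2.resize(d['frame'][...,::-1],None,fx=1.42,fy=1.42));print(n,d['T'].round(2).tolist(),d['D'],d['K'][0])
pickle.dump(D,open('d0.pkl','wb'))
print(robot.hold_point_z,robot.get_state())
E
```

```text
top [[0.01, 0.99, -0.17, 350.82], [-1.0, 0.0, -0.02, -21.69], [-0.02, 0.17, 0.99, 1540.35], [0.0, 0.0, 0.0, 1.0]] [0.01932569 0.         0.         0.         0.        ] [442.47219206   0.         281.81385639]
side [[1.0, -0.01, -0.0, 583.86], [0.0, 0.64, -0.77, -977.41], [0.01, 0.77, 0.64, 929.73], [0.0, 0.0, 0.0, 1.0]] [-0.00924349  0.          0.          0.          0.        ] [456.45014262   0.         285.8986785 ]
18.700000000000003 {'time': 0.1, 'qpos': array([ 1.24380912,  0.33384895,  0.0398469 ,  1.46617052, -0.0134411 ,
        1.34330494, -0.05850896]), 'qd': array([-0.00102949, -0.00119212, -0.00229454, -0.00233612, -0.00017262,
        0.00081011, -0.00069789]), 'joint_torque': array([ 3.08036404e-03, -6.60023975e+01,  1.36954509e+00, -4.06477547e+01,
        1.70827133e-02,  8.92014796e-03,  5.99056420e-05]), 'ee_pos': array([ 146.69772276, -632.80825793,  230.510225  ]), 'tcp_rot': array([-7.25313114e-04,  9.93521362e-01,  1.13643153e-01, -1.07879029e-04]), 'force': array([ 0.07788866, -0.07182356,  0.66908773]), 'wrist_torque': array([ 0.00161574, -0.01309951, -0.0147673 ]), 'grip_force': 0.0, 'gripper_width': 85.39672388671974}
```

View pics/top0.png

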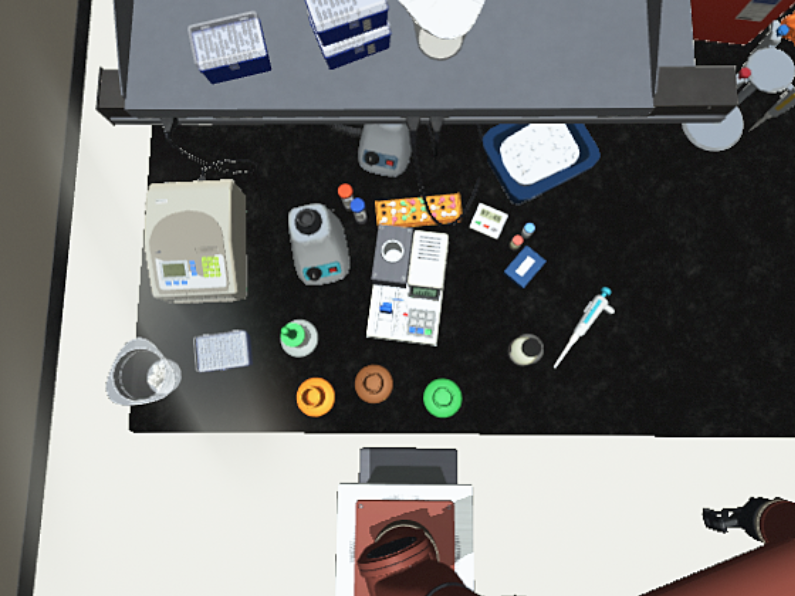

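View pics/side0.png

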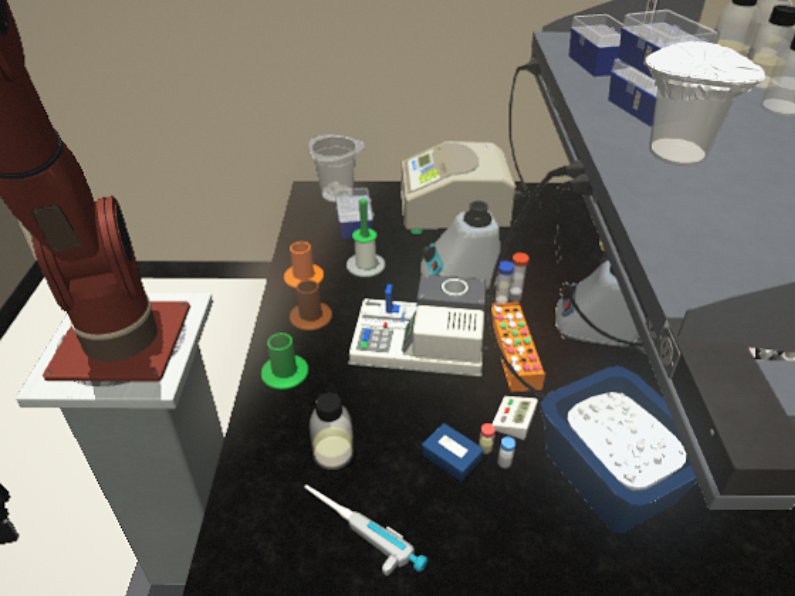

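The top view shows the brush as a green handle and disc at (298,338), in the white tube with the grey foot. The other candidates are the stand-like decoys: orange at (315,397), brown at (374,384) and green at (442,398). All three are excluded by colour and hold no brush. In the same view, the well is at (393,250), the blue handle at (386,308) and the red rider at about (405,314). Next is a composite enlarged crop to confirm, plus the colour measurements.

```bash
python3 - <<'E'
from h import *
import pickle
D=pickle.load(open('d0.pkl','rb'))
t,s=D['top']['frame'],D['side']['frame']
a=cv2.resize(t[155:250,190:320],(520,380),interpolation=cv2.INTER_CUBIC)
a2=cv2.resize(s[135:200,240:275],(280,520),interpolation=cv2.INTER_CUBIC)
b=cv2.resize(s[190:270,240:350],(520,378)[:2],interpolation=cv2.INTER_CUBIC)
c=np.zeros((600,800,3),np.uint8); c[:380,:520]=a; c[:520,520:]=a2
c[380:,:520]=cv2.resize(s[195:245,245:313],(520,382))[100:320]
cv2.imwrite('pics/crop1.png',c[...,::-1])
for n,roi in(('top',(185,320,150,250)),('side',(235,350,130,270))):
    d=D[n]; x0,x1,y0,y1=roi; hsv=cv2.cvtColor(d['frame'],cv2.COLOR_RGB2HSV)
    for col,lo,hi in(('green',(45,120,60),(80,255,255)),('blue',(100,150,60),(125,255,255)),('red',(0,150,80),(6,255,255)),('red2',(172,150,80),(180,255,255))):
        m=cv2.inRange(hsv,lo,hi); mm=np.zeros_like(m); mm[y0:y1,x0:x1]=m[y0:y1,x0:x1]
        k,_,st,ce=cv2.connectedComponentsWithStats(mm)
        for i in range(1,k):
            if st[i,4]>2: print(n,col,st[i],ce[i].round(1))
# white/bright blob in well
E
```

```text
top green [197 228  18  16 218] [205.5 235.3]
top green [300 232   4   3  12] [301.5 233. ]
top blue [268 213   8   7  44] [271.9 216.2]
top blue [289 231   3   3   9] [290. 232.]
top blue [294 231   4   4  12] [295.5 232.5]
top red [232 189   5   2  10] [234.  189.5]
top red [284 221   3   1   3] [285. 221.]
side green [248 140  18  31 218] [256.2 160.2]
side green [289 162   8   3  17] [292.6 162.7]
side green [254 240   5   5  20] [255.9 242. ]
side blue [271 200  10  20  85] [274.5 210.9]
side blue [255 232   6   8  28] [257.6 235.4]
side red [305 185   2   3   5] [305.6 186.2]
side red [270 227   2   4   5] [270.8 228.6]
```

View pics/crop1.png

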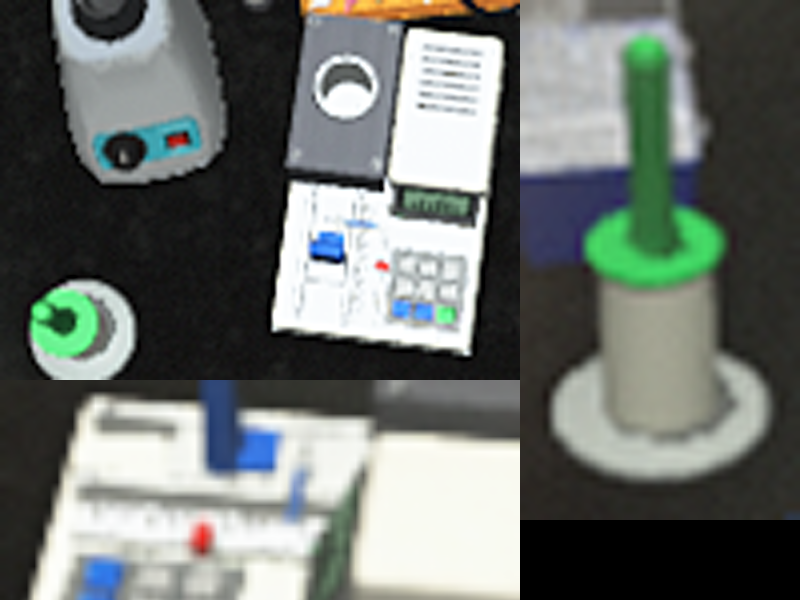

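Confirmed: the brush hangs in the white tube with the grey foot (right panel). Its handle top is at side pixel (256,141) and its disc at (257,165). The needle and the red rider show in the lower-left panel.

```bash
python3 - <<'E'
from h import *
import pickle
D=pickle.load(open('d0.pkl','rb'));T,S=D['top'],D['side']
# disc: ellipse fit on bright green in both
for n,d,roi in(('top',T,(195,217,225,247)),('side',S,(246,268,158,174))):
    x0,x1,y0,y1=roi; hsv=cv2.cvtColor(d['frame'],cv2.COLOR_RGB2HSV); m=cv2.inRange(hsv,(45,80,60),(80,255,255))
    mm=np.zeros_like(m); mm[y0:y1,x0:x1]=m[y0:y1,x0:x1]; c=max(cv2.findContours(mm,0,1)[0],key=len)
    print(n,'green box',cv2.boundingRect(c),cv2.fitEllipse(c))
print('disc top',onz(T,(206.2,235.8),88),'side',onz(S,(256.5,165.2),88))
print('handle top tri',tri(T,(200.5,233.2),S,(255.8,141)),'by z',onz(T,(200.5,233.2),182),onz(S,(255.8,141.5),180))
print('foot T',onz(T,(190+83/4-.5,155+331/4-.5),8),'S',onz(S,(240+141/8-.5,135+412/8-.5),8))
# well rim: bright/dark ellipse
g=cv2.cvtColor(T['frame'],cv2.COLOR_RGB2GRAY)
print(g[164:190,264:292])
w=onz(T,(276.3,176.3),124);print('well T',w,'S',onz(S,(454/1.42-.5,288/1.42-.5),124))
fl,fr,bl=onz(T,(258.,237.3),40),onz(T,(307,243.2),40),onz(T,(262.6,199.8),40)
print(fl,fr,bl,'len',np.linalg.norm(fl-fr)); e=fl-fr
print('yaw front',np.degrees(np.arctan2(-e[0],e[1])))
e=bl-fl;print('yaw side',np.degrees(np.arctan2(e[1],e[0])))
h=onz(T,(271.9,215.5),107);print('handle T',h,'tri top',tri(T,(271.9,215.),S,(274.3,201)))
e=w-h;print('yaw',np.degrees(np.arctan2(e[1],e[0])),np.linalg.norm(e[:2]))
E
```

```text
top green box (197, 227, 18, 17) ((205.62062072753906, 235.2871856689453), (15.80646800994873, 17.103397369384766), 105.51115417480469)
side green box (248, 158, 18, 13) ((256.4010314941406, 164.59336853027344), (11.671381950378418, 16.600688934326172), 88.82379150390625)
disc top [492.72436416 259.08229809  88.        ] side [492.99080145 259.25477598  88.        ]
handle top tri (array([492.88912601, 259.72720305, 178.73435669]), np.float64(2.0986114115416106)) by z [491.50871444 258.86464749 182.        ] [494.20388977 255.05253051 180.        ]
foot T [495.55146274 260.23349847   8.        ] S [492.62062708 253.10479267   8.        ]
[[ 14  33 128 139 133 131 133 134 136 136 134 134 136 135 131 130 133 134
  138 138 134 132 132 137 127 137  63 147]
 [ 13  50 129 139 132 133 134 133 136 136 136 136 138 136 130 132 133 136
  135 138 134 131 135 138 139 131  51 195]
 [  9  66 129 138 134 132 133 135 137 136 137 134 136 136 131 131 134 136
  138 137 134 133 135 137 139 118  56 223]
 [  8  82 131 137 135 134 132 134 135 133 133 130 131 130 129 131 132 134
  138 138 134 133 136 138 139
[... 2366 characters left out ...]
7 137 133 136 137 136 138 135 135 134 135 135 136 138 136 138
  134 136 139 140 143  81 198 255 254 252]
 [140 135 137 134 136 137 133 137 137 137 133 133 134 136 137 138 136 137
  134 137 140 141 132  60 209 255 254 252]]
well T [686.15727875  28.23481044 124.        ] S [682.52115175  23.34101719 124.        ]
[493.1467821   91.48908245  40.        ] [474.00453164 -74.92210679  40.        ] [622.79466461  77.71465597  40.        ] len 167.50853606943966
yaw front -6.561883100665648
yaw side -6.064633570121207
handle T [558.50854078  42.03294177 107.        ] tri top (array([557.37370804,  41.47245969, 113.82688388]), np.float64(3.5847981345449433))
yaw -6.1694065555558035 128.3923235041312
```

```bash
cat >> h.py <<'E'
def cur():
    s=robot.get_state(); q=s['tcp_rot']; from scipy.spatial.transform import Rotation as R
    r=R.from_quat([q[1],q[2],q[3],q[0]]).as_matrix(); return s['ee_pos'],r,np.degrees(np.arctan2(r[1,1],r[0,1])),s
def plan(x,y,z,yaw=None,p=None,r=None):
    """tool-axes shift (units of 20 mm) and wz units to reach target, tool-down"""
    P,R_,yw,s=cur(); d=R_.T@(np.array([x,y,z])-P)/20
    print('t',s['time'],'pos',P.round(1),'yaw',yw.round(2),'units',d.round(2),'wz',None if yaw is None else round(-(yaw-yw)/180,4),'tiltz',R_[:,2].round(4),'F',s['force'].round(1),'w',round(s['gripper_width'],1),'g',round(s['grip_force'],1))
E
python3 - <<'E'
from h import *
P,R_,yw,s=cur()
n=56; a0=np.arctan2(P[1],P[0]);a1=np.arctan2(258.5,493);r0=np.hypot(*P[:2]);r1=np.hypot(493,258.5)
f=np.linspace(0,1,n+1);A=a0+(a1-a0)*f;Rr=r0+(r1-r0)*f
X=np.c_[Rr*np.cos(A),Rr*np.sin(A)]
for k in range(0,n,8):
    ys=np.radians(yw+(-6.3-yw)*(k+4)/n); d=(X[k+8]-X[k])/8/20
    ty=np.array([np.cos(ys),np.sin(ys)]); tx=np.array([-ty[1],ty[0]])
    print(k,X[k+8].round(0),(d@tx).round(3),(d@ty).round(3))
print(yw,(-6.3-yw)/n/180)
E
```

```text
0 [ 299. -562.] 1.041 -0.126
8 [ 424. -456.] 1.005 -0.211
16 [ 516. -324.] 0.962 -0.291
24 [ 570. -176.] 0.914 -0.365
32 [583. -23.] 0.859 -0.433
40 [556. 126.] 0.8 -0.495
48 [493. 258.] 0.737 -0.549
-76.94925784753637 0.007008854945192101
```

Emit:
play_rows --pt "1 -0.1 0 0 0 -0.007 1" --pt "1 -0.1 0 0 0 -0.007 1" --pt "1 -0.1 0 0 0 -0.007 1" --pt "1 -0.13 0 0 0 -0.007 1" --pt "1 -0.13 0 0 0 -0.007 1" --pt "1 -0.15 0 0 0 -0.007 1" --pt "1 -0.15 0 0 0 -0.007 1" --pt "1 -0.15 0 0 0 -0.007 1"

```text
time: 0.9
ee_pos: [294.5, -565.1, 231.3]
tcp_rot: [-0.0, 0.979, 0.201, 0.0]
force: [0.7, -1.7, -0.2]
gripper_width: 85.3
grip_force: 0.0
```

Emit:
play_rows --pt "1 -0.2 0 0 0 -0.007 1" --pt "1 -0.2 0 0 0 -0.007 1" --pt "1 -0.2 0 0 0 -0.007 1" --pt "1 -0.2 0 0 0 -0.007 1" --pt "1 -0.22 0 0 0 -0.007 1" --pt "1 -0.22 0 0 0 -0.007 1" --pt "1 -0.22 0 0 0 -0.007 1" --pt "1 -0.22 0 0 0 -0.007 1"

```text
time: 1.7
ee_pos: [420.3, -461.2, 231.3]
tcp_rot: [-0.0, 0.958, 0.287, 0.0]
force: [0.3, -0.6, 0.4]
gripper_width: 85.6
grip_force: 0.0
```

Emit:
play_rows --pt "1 -0.29 0 0 0 -0.007 1" --pt "1 -0.29 0 0 0 -0.007 1" --pt "1 -0.29 0 0 0 -0.007 1" --pt "1 -0.29 0 0 0 -0.007 1" --pt "1 -0.29 0 0 0 -0.007 1" --pt "1 -0.29 0 0 0 -0.007 1" --pt "1 -0.29 0 0 0 -0.007 1" --pt "1 -0.29 0 0 0 -0.007 1"

```text
time: 2.5
ee_pos: [518.3, -326.7, 231.3]
tcp_rot: [-0.0, 0.929, 0.37, 0.0]
force: [0.1, 0.7, 0.0]
gripper_width: 85.4
grip_force: 0.0
```

Emit:
play_rows --pt "0.93 -0.36 0 0 0 -0.007 1" --pt "0.93 -0.36 0 0 0 -0.007 1" --pt "0.93 -0.36 0 0 0 -0.007 1" --pt "0.93 -0.36 0 0 0 -0.007 1" --pt "0.93 -0.36 0 0 0 -0.007 1" --pt "0.93 -0.36 0 0 0 -0.007 1" --pt "0.93 -0.36 0 0 0 -0.007 1" --pt "0.93 -0.36 0 0 0 -0.007 1"

```text
time: 3.3
ee_pos: [575.3, -178.0, 231.3]
tcp_rot: [-0.0, 0.893, 0.45, -0.0]
force: [0.5, 0.4, 0.7]
gripper_width: 85.2
grip_force: 0.0
```

Emit:
play_rows --pt "0.86 -0.43 0 0 0 -0.007 1" --pt "0.86 -0.43 0 0 0 -0.007 1" --pt "0.86 -0.43 0 0 0 -0.007 1" --pt "0.86 -0.43 0 0 0 -0.007 1" --pt "0.86 -0.43 0 0 0 -0.007 1" --pt "0.86 -0.43 0 0 0 -0.007 1" --pt "0.86 -0.43 0 0 0 -0.007 1" --pt "0.86 -0.43 0 0 0 -0.007 1"

```text
time: 4.1
ee_pos: [590.0, -25.1, 231.3]
tcp_rot: [-0.0, 0.85, 0.527, 0.0]
force: [-0.2, -0.5, -0.1]
gripper_width: 85.5
grip_force: 0.0
```

Emit:
play_rows --pt "0.8 -0.49 0 0 0 -0.007 1" --pt "0.8 -0.49 0 0 0 -0.007 1" --pt "0.8 -0.49 0 0 0 -0.007 1" --pt "0.8 -0.49 0 0 0 -0.007 1" --pt "0.8 -0.49 0 0 0 -0.007 1" --pt "0.8 -0.49 0 0 0 -0.007 1" --pt "0.8 -0.49 0 0 0 -0.007 1" --pt "0.8 -0.49 0 0 0 -0.007 1"

```text
time: 4.9
ee_pos: [565.3, 122.8, 231.3]
tcp_rot: [-0.0, 0.801, 0.599, 0.0]
force: [-0.1, -0.4, 0.1]
gripper_width: 85.5
grip_force: 0.0
```

```bash
python3 -c "
from h import *
plan(493,258.5,230,-6.3)"
```

```text
t 4.9 pos [565.3 122.8 231.3] yaw -16.37 units [ 5.49 -5.38  0.07] wz -0.0559 tiltz [-0.e+00  1.e-04 -1.e+00] F [-0.1 -0.4  0.1] w 85.5 g 0.0
```

Emit:
play_rows --pt "0.74 -0.61 0 0 0 -0.007 1" --pt "0.74 -0.61 0 0 0 -0.007 1" --pt "0.74 -0.61 0 0 0 -0.007 1" --pt "0.74 -0.61 0 0 0 -0.007 1" --pt "0.74 -0.61 0 0 0 -0.007 1" --pt "0.74 -0.61 0 0 0 -0.007 1" --pt "0.74 -0.61 0 0 0 -0.007 1" --pt "0.74 -0.61 0 0 0 -0.007 1"

```text
time: 5.7
ee_pos: [494.2, 258.6, 231.4]
tcp_rot: [0.0, 0.745, 0.667, 0.0]
force: [0.2, 0.7, -0.8]
gripper_width: 85.3
grip_force: 0.0
```

```bash
python3 - <<'E'
from h import *
S=cam('side');T=cam('top')
cv2.imwrite('pics/p5.png',np.hstack([cv2.resize(S['frame'][100:200,210:310],(400,400)),cv2.resize(T['frame'][185:285,160:260],(400,400))])[...,::-1])
plan(493,258.5,127.5,-6.3)
E
```

```text
t 5.8 pos [492.9 260.7 231.6] yaw -6.07 units [-0.11  0.02  5.21] wz 0.0013 tiltz [-2.0e-04  1.1e-03 -1.0e+00] F [-0.4 -0.  -0. ] w 85.7 g 0.0
```

View pics/p5.png

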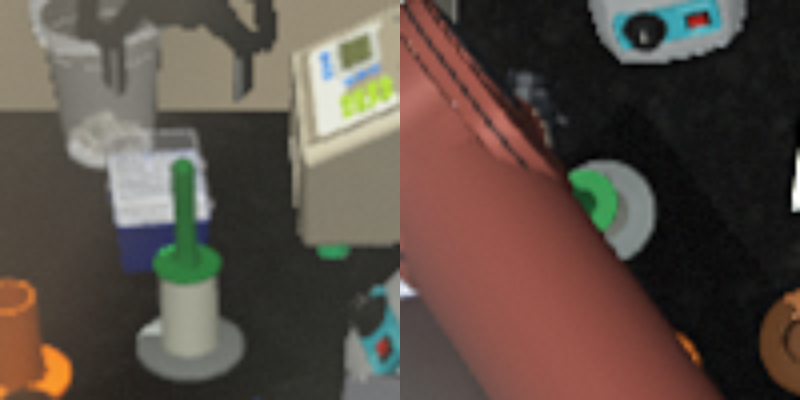

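The left panel shows the fingers straddling the green handle, with their centre at about x=178 against the handle's 181. Next I descend and grip.

Emit:
play_rows --pt "-0.05 0 0.9 0 0 0 1" --pt "-0.05 0 0.9 0 0 0 1" --pt "0 0 0.9 0 0 0 1" --pt "0 0 0.9 0 0 0 1" --pt "0 0 0.9 0 0 0 1" --pt "0 0 0.7 0 0 0 1" --pt "0 0 0 0 0 0 1" --pt "0 0 0 0 0 0 0"

```text
time: 6.6
ee_pos: [494.9, 255.3, 127.6]
tcp_rot: [-0.0, 0.745, 0.667, -0.0]
force: [-0.1, -0.9, 0.0]
gripper_width: 73.0
grip_force: 0.0
```

Emit:
play_rows --pt "0 0 0 0 0 0 -1" --pt "0 0 0 0 0 0 -1" --pt "0 0 0 0 0 0 -1" --pt "0 0 0 0 0 0 -1" --pt "0 0 0 0 0 0 -1" --pt "0 0 0 0 0 0 -1" --grip_force 50

```text
time: 7.2
ee_pos: [494.9, 255.4, 127.6]
tcp_rot: [0.0, 0.745, 0.667, 0.0]
force: [-1.2, 0.0, 2.9]
gripper_width: 16.8
grip_force: 48.6
```

```bash
python3 - <<'E'
from h import *
plan(684.5,28.5,265,-6.3)
E
```

```text
t 7.2 pos [494.9 255.4 127.6] yaw -6.39 units [-10.22  10.68  -6.87] wz -0.0005 tiltz [ 4.e-04  2.e-04 -1.e+00] F [-1.2  0.   2.9] w 16.8 g 48.6
```

Emit:
play_rows --pt "0 0 -0.5 0 0 0 -1" --pt "0 0 -1 0 0 0 -1" --pt "0 0 -1 0 0 0 -1" --pt "0 0 -1 0 0 0 -1" --pt "0 0 -1 0 0 0 -1" --pt "0 0 -1 0 0 0 -1" --pt "0 0 -1 0 0 0 -1" --pt "0 0 -0.5 0 0 0 -1"

```text
time: 8.0
ee_pos: [495.2, 255.7, 269.6]
tcp_rot: [0.0, 0.745, 0.667, 0.001]
force: [-0.2, 0.4, -0.8]
gripper_width: 16.8
grip_force: 48.8
```

```bash
python3 - <<'E'
from h import *
S=cam('side');f=S['frame']
cv2.imwrite('pics/p6.png',cv2.resize(f[60:200,200:340],(560,560))[...,::-1])
plan(684.5,28.5,265,-6.3)
E
```

```text
t 8.05 pos [495.5 255.9 270.3] yaw -6.39 units [-10.25  10.66   0.28] wz -0.0005 tiltz [ 0.0031  0.0013 -1.    ] F [1.4 0.5 0.1] w 16.7 g 48.8
```

View pics/p6.png

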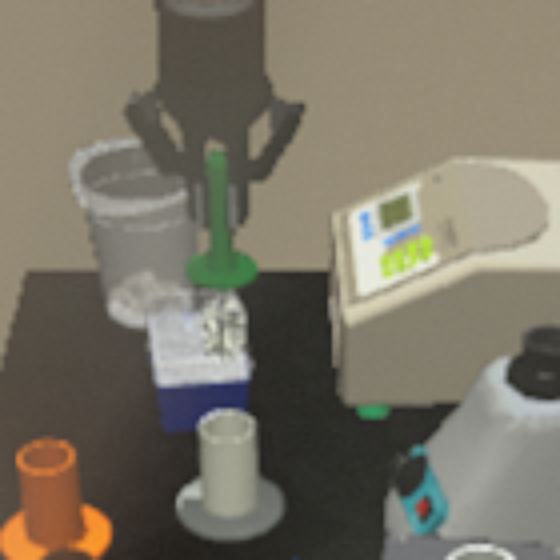

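The brush hangs nearly upright in the fingers: handle top at crop (216,153), disc at (222,268), bristles at (225,335). I'll measure the axis lean from the green parts.

```bash
python3 - <<'E'
from h import *
S=cam('side');T=cam('top')
hsv=cv2.cvtColor(S['frame'],cv2.COLOR_RGB2HSV); m=cv2.inRange(hsv,(45,80,30),(85,255,255))
for r in range(96,134):
    c=np.where(m[r,240:275])[0]+240
    if len(c): print(r,c.min(),c.max(),c.mean().round(1),end='; ')
P=cur()[0]; b=np.array([P[0],P[1]+2,P[2]-121.3])
print('\nTCP',P,'expect',{z:proj(S,b+[0,0,z])[0].round(1).tolist() for z in(0,27,81,100,140,178)})
E
```

```text
98 253 255 254.0; 99 253 255 254.0; 100 252 255 253.5; 101 254 255 254.5; 103 254 254 254.0; 104 255 255 255.0; 105 255 255 255.0; 106 255 255 255.0; 107 254 255 254.5; 108 254 255 254.5; 110 255 255 255.0; 111 255 255 255.0; 112 254 255 254.5; 113 254 255 254.5; 114 253 255 254.0; 115 253 256 254.5; 116 254 255 254.5; 117 253 256 254.5; 118 253 256 254.5; 119 253 257 255.0; 120 254 257 255.5; 121 254 257 255.5; 122 253 257 255.0; 123 251 260 255.5; 124 249 262 255.5; 125 248 263 255.5; 126 247 263 255.0; 127 247 263 255.0; 128 248 264 256.0; 129 248 263 255.5; 130 249 261 255.0; 131 251 259 255.0; 
TCP [494.87252181 255.3795385  267.53086572] expect {0: [256.4, 150.3], 27: [256.1, 143.0], 81: [255.5, 127.8], 100: [255.3, 122.3], 140: [254.8, 110.3], 178: [254.3, 98.5]}
```

Emit:
play_rows --pt "-1 1 0 0 0 0 -1" --pt "-1 1 0 0 0 0 -1" --pt "-1 1 0 0 0 0 -1" --pt "-1 1 0 0 0 0 -1" --pt "-1 1 0 0 0 0 -1" --pt "-1 1 0 0 0 0 -1" --pt "-1 1 0 0 0 0 -1" --pt "-1 1 0 0 0 0 -1"

```text
time: 8.95
ee_pos: [636.1, 77.3, 265.6]
tcp_rot: [-0.001, 0.745, 0.667, -0.001]
force: [-0.0, 1.2, -0.3]
gripper_width: 17.3
grip_force: 48.8
```

```bash
python3 - <<'E'
from h import *
plan(684.5,28.5,265,-6.3)
E
```

```text
t 8.95 pos [636.1  77.3 265.6] yaw -6.39 units [-2.16  2.68  0.03] wz -0.0005 tiltz [-2.3e-03 -3.0e-04 -1.0e+00] F [-0.   1.2 -0.3] w 17.3 g 48.8
```

Emit:
play_rows --pt "-0.6 0.7 0 0 0 0 -1" --pt "-0.6 0.7 0 0 0 0 -1" --pt "-0.6 0.7 0 0 0 0 -1" --pt "-0.5 0.6 0 0 0 0 -1" --pt "0 0 0 0 0 0 -1" --pt "0 0 0 0 0 0 -1"

```text
time: 9.55
ee_pos: [684.2, 27.5, 266.8]
tcp_rot: [-0.001, 0.745, 0.667, -0.0]
force: [-0.1, 0.4, -0.1]
gripper_width: 17.2
grip_force: 48.8
```

```bash
python3 - <<'E'
from h import *
S=cam('side');T=cam('top')
plan(684.5,26,265,-6.3)
P=cur()[0]; b=np.array([P[0],P[1]+2.5,P[2]-121.3])
print('expect',{z:proj(S,b+[0,0,z])[0].round(1).tolist() for z in(0,27,81,178)})
print('well',proj(S,[684.5,28.5,124]))
cv2.imwrite('pics/p7.png',np.hstack([cv2.resize(S['frame'][100:240,260:400],(400,400)),cv2.resize(T['frame'][120:220,220:320],(400,400))])[...,::-1])
E
```

```text
t 9.65 pos [684.   28.2 267.4] yaw -6.3 units [-0.11  0.04  0.12] wz 0.0 tiltz [-3.e-04  6.e-04 -1.e+00] F [-0.1 -0.4 -0.9] w 17.0 g 48.8
expect {0: [320.0, 194.5], 27: [320.6, 186.8], 81: [321.7, 170.7], 178: [323.8, 139.3]}
well [[319.81729918 201.17420241]]
```

View pics/p7.png

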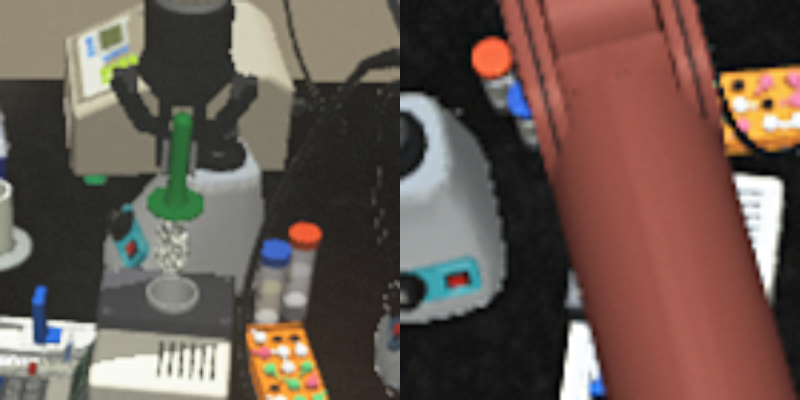

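The side view shows the brush hanging over the well: disc at crop (176,204), rim centre at (173,293), both matching the projections. Next come the two strokes.

Emit:
play_rows --pt "-0.07 0.06 0.3 0 0 0 -1" --pt "0 0 0.8 0 0 0 -1" --pt "0 0 0.8 0 0 0 -1" --pt "0 0 0.8 0 0 0 -1" --pt "0 0 0.8 0 0 0 -1"

```text
time: 10.15
ee_pos: [685.1, 25.2, 195.1]
tcp_rot: [-0.0, 0.745, 0.667, -0.001]
force: [0.3, -0.1, -0.1]
gripper_width: 16.7
grip_force: 48.9
```

Emit:
play_rows --pt "0 0 0.7 0 0 0 -1" --pt "0 0 0.7 0 0 0 -1" --pt "0 0 0 0 0 0 -1" --pt "0 0 0 0 0 0 -1"

```text
time: 10.55
ee_pos: [685.6, 25.3, 168.9]
tcp_rot: [-0.0, 0.745, 0.667, -0.0]
force: [-0.2, -0.1, -0.2]
gripper_width: 16.8
grip_force: 49.0
```

```bash
python3 - <<'E'
from h import *
plan(685,27,168,-6.3)
E
```

```text
t 10.55 pos [685.6  25.3 168.9] yaw -6.39 units [ 0.08 -0.04  0.04] wz -0.0005 tiltz [-2.e-04  1.e-04 -1.e+00] F [-0.2 -0.1 -0.2] w 16.8 g 49.0
```

Emit:
play_rows --pt "0 0 -0.8 0 0 0 -1" --pt "0 0 -0.9 0 0 0 -1" --pt "0 0 -0.8 0 0 0 -1" --pt "0 0 0 0 0 0 -1" --pt "0 0 0 0 0 0 -1"

```text
time: 11.05
ee_pos: [685.9, 25.3, 219.9]
tcp_rot: [0.0, 0.745, 0.667, 0.0]
force: [0.3, 0.2, -1.4]
gripper_width: 17.0
grip_force: 49.0
```

Emit:
play_rows --pt "0 0 0.8 0 0 0 -1" --pt "0 0 0.9 0 0 0 -1" --pt "0 0 0.8 0 0 0 -1" --pt "0 0 0 0 0 0 -1" --pt "0 0 0 0 0 0 -1"

```text
time: 11.55
ee_pos: [684.9, 25.1, 167.6]
tcp_rot: [-0.001, 0.745, 0.667, -0.001]
force: [-0.3, 0.2, -0.8]
gripper_width: 16.8
grip_force: 48.8
```

Emit:
play_rows --pt "0 0 -0.8 0 0 0 -1" --pt "0 0 -0.9 0 0 0 -1" --pt "0 0 -0.8 0 0 0 -1" --pt "0 0 0 0 0 0 -1" --pt "0 0 0 0 0 0 -1"

```text
time: 12.05
ee_pos: [685.8, 25.3, 219.8]
tcp_rot: [0.0, 0.745, 0.667, 0.0]
force: [-1.1, -0.5, -0.8]
gripper_width: 16.6
grip_force: 48.8
```

Emit:
play_rows --pt "0 0 -0.8 0 0 0 -1" --pt "0 0 -1 0 0 0 -1" --pt "0 0 -0.8 0 0 0 -1" --pt "0 0 0 0 0 0 -1"

```text
time: 12.45
ee_pos: [686.6, 25.6, 274.4]
tcp_rot: [0.001, 0.745, 0.667, 0.002]
force: [0.0, 0.1, -0.1]
gripper_width: 17.0
grip_force: 48.9
```

```bash
python3 - <<'E'
from h import *
plan(494.9,255.4,270,-6.3)
E
```

```text
t 12.45 pos [686.6  25.6 274.4] yaw -6.39 units [ 10.35 -10.81   0.19] wz -0.0005 tiltz [ 4.e-03  4.e-04 -1.e+00] F [ 0.   0.1 -0.1] w 17.0 g 48.9
```

Emit:
play_rows --pt "0.9 -0.9 0 0 0 0 -1" --pt "0.9 -0.9 0 0 0 0 -1" --pt "0.9 -0.9 0 0 0 0 -1" --pt "0.9 -0.9 0 0 0 0 -1" --pt "0.9 -0.9 0 0 0 0 -1" --pt "0.9 -0.9 0 0 0 0 -1" --pt "0.9 -0.9 0 0 0 0 -1" --pt "0.9 -0.9 0 0 0 0 -1"

```text
time: 13.25
ee_pos: [557.5, 185.0, 270.6]
tcp_rot: [-0.0, 0.745, 0.667, -0.0]
force: [0.6, 0.0, -0.4]
gripper_width: 16.7
grip_force: 48.9
```

Emit:
play_rows --pt "0.9 -0.9 0 0 0 0 -1" --pt "0.9 -0.9 0 0 0 0 -1" --pt "0.8 -0.9 0 0 0 0 -1" --pt "0.5 -0.8 0 0 0 0 -1" --pt "0 0 0 0 0 0 -1" --pt "0 0 0 0 0 0 -1" --pt "0 0 0 0 0 0 -1"

```text
time: 13.95
ee_pos: [496.6, 252.5, 271.1]
tcp_rot: [0.0, 0.746, 0.666, -0.0]
force: [-0.1, -0.4, -0.4]
gripper_width: 17.1
grip_force: 48.9
```

```bash
python3 - <<'E'
from h import *
plan(494.9,255.4,127.6,-6.3)
E
```

```text
t 13.95 pos [496.6 252.5 271.1] yaw -6.49 units [ 0.14 -0.1   7.17] wz -0.0011 tiltz [-1.e-04 -5.e-04 -1.e+00] F [-0.1 -0.4 -0.4] w 17.1 g 48.9
```

Emit:
play_rows --pt "0.14 -0.1 0.6 0 0 0 -1" --pt "0 0 0.8 0 0 0 -1" --pt "0 0 0.8 0 0 0 -1" --pt "0 0 0 0 0 0 -1"

```text
time: 14.35
ee_pos: [493.3, 255.5, 224.3]
tcp_rot: [-0.001, 0.746, 0.666, -0.002]
force: [-0.4, -0.6, -1.5]
gripper_width: 16.8
grip_force: 48.9
```

Emit:
play_rows --pt "0 0 0.6 0 0 0 -1" --pt "0 0 0.6 0 0 0 -1" --pt "0 0 0.6 0 0 0 -1" --pt "0 0 0 0 0 0 -1"

```text
time: 14.75
ee_pos: [493.3, 256.1, 189.3]
tcp_rot: [-0.0, 0.745, 0.667, -0.001]
force: [0.5, 0.8, -1.5]
gripper_width: 16.9
grip_force: 48.9
```

```bash
python3 - <<'E'
from h import *
plan(494.9,255.4,127.6,-6.3)
E
```

```text
t 14.75 pos [493.3 256.1 189.3] yaw -6.39 units [-0.02  0.09  3.08] wz -0.0005 tiltz [-0.0027 -0.0011 -1.    ] F [ 0.5  0.8 -1.5] w 16.9 g 48.9
```

Tip is inside the tube with no force. Lowering the rest.

Emit:
play_rows --pt "0 0.07 0.6 0 0 0 -1" --pt "0 0 0.6 0 0 0 -1" --pt "0 0 0.6 0 0 0 -1" --pt "0 0 0.6 0 0 0 -1" --pt "0 0 0.6 0 0 0 -1" --pt "0 0 0 0 0 0 -1" --pt "0 0 0 0 0 0 -1"

```text
time: 15.45
ee_pos: [495.5, 256.7, 131.2]
tcp_rot: [-0.0, 0.745, 0.667, -0.0]
force: [0.1, 0.2, 0.1]
gripper_width: 17.1
grip_force: 48.9
```

```bash
python3 - <<'E'
from h import *
plan(494.9,255.4,127.6,-6.3)
S=cam('side');hsv=cv2.cvtColor(S['frame'],cv2.COLOR_RGB2HSV); m=cv2.inRange(hsv,(45,80,30),(85,255,255))[130:180,240:275]
c=max(cv2.findContours(m,0,1)[0],key=len);print(cv2.boundingRect(c),'was 8,10,18,31 (x,y)')
E
```

```text
t 15.45 pos [495.5 256.7 131.2] yaw -6.38 units [-0.07 -0.02  0.18] wz -0.0004 tiltz [-5.e-04  0.e+00 -1.e+00] F [0.1 0.2 0.1] w 17.1 g 48.9
(9, 8, 17, 31) was 8,10,18,31 (x,y)
```

Then down the last 3 mm until the disc touches, then open.

Emit:
play_rows --pt "-0.05 0 0.16 0 0 0 -1" --pt "0 0 0 0 0 0 -1" --pt "0 0 0 0 0 0 1" --pt "0 0 0 0 0 0 1" --pt "0 0 0 0 0 0 1" --pt "0 0 0 0 0 0 1" --pt "0 0 0 0 0 0 1" --pt "0 0 0 0 0 0 1"

```text
time: 16.3
ee_pos: [495.5, 255.6, 128.2]
tcp_rot: [-0.0, 0.745, 0.667, 0.0]
force: [-0.1, -0.1, -0.2]
gripper_width: 85.6
grip_force: 0.0
```

Emit:
play_rows --pt "0 0 -0.6 0 0 0 1" --pt "0 0 -0.8 0 0 0 1" --pt "0 0 -0.8 0 0 0 1" --pt "0 0 -0.8 0 0 0 1" --pt "0 0 -0.8 0 0 0 1" --pt "0 0 -0.8 0 0 0 1"

```text
time: 16.9
ee_pos: [495.6, 255.8, 222.2]
tcp_rot: [0.0, 0.745, 0.667, 0.001]
force: [-0.4, 0.0, 1.2]
gripper_width: 85.5
grip_force: 0.0
```

```bash
python3 - <<'E'
from h import *
plan(560,42,200,-6.3)
S=cam('side');hsv=cv2.cvtColor(S['frame'],cv2.COLOR_RGB2HSV); m=cv2.inRange(hsv,(45,80,30),(85,255,255))[130:180,240:275]
c=max(cv2.findContours(m,0,1)[0],key=len);print(cv2.boundingRect(c),'was 8,10,18,31 (x,y)')
for r in range(140,172,3):
    k=np.where(m[r-130])[0]+240
    if len(k):print(r,k.mean(),end=';')
cv2.imwrite('pics/p8.png',cv2.resize(S['frame'][120:260,230:340],(550,700)[:2])[:600,:,::-1])
E
```

```text
t 16.9 pos [495.6 255.8 222.2] yaw -6.39 units [-10.26   4.39   1.11] wz -0.0005 tiltz [ 1.2e-03  4.0e-04 -1.0e+00] F [-0.4  0.   1.2] w 85.5 g 0.0
(9, 10, 17, 31) was 8,10,18,31 (x,y)
140 256.0;143 256.0;146 256.0;149 256.5;152 256.5;155 256.5;158 256.5;161 257.5;164 257.0;167 257.0;170 257.0;
```

View pics/p8.png

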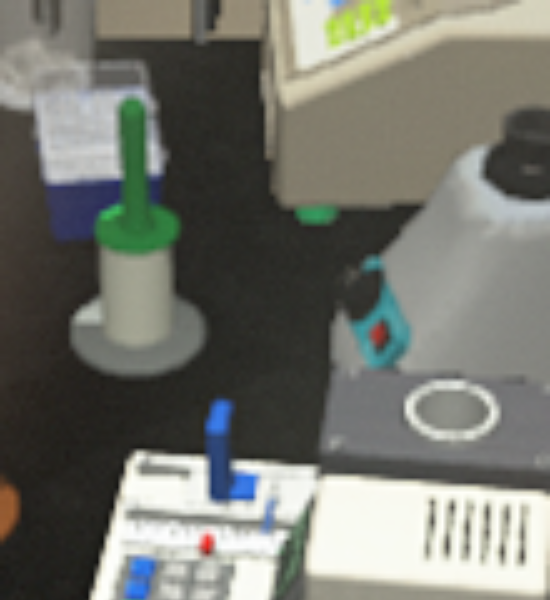

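The brush hangs upright in its stand again, with its disc at crop (138,228) and the same pixels as at the start. Closed slide: paddle top at crop (222,403), needle at (268,518), rider at (207,545).

```bash
cat > m.py <<'E'
from h import *
ux=np.array([np.cos(np.radians(-6.3)),np.sin(np.radians(-6.3)),0])
def meas(S,z=48):
    hsv=cv2.cvtColor(S['frame'],cv2.COLOR_RGB2HSV)
    r=cv2.inRange(hsv,(0,130,80),(8,255,255))|cv2.inRange(hsv,(170,130,80),(180,255,255))
    x0,x1,y0,y1=262,280,222,236
    w=r[y0:y1,x0:x1]>0; v,u=np.nonzero(w); rd=np.array([u.mean()+x0,v.mean()+y0])
    b=cv2.inRange(hsv,(95,60,60),(125,255,255)); 
    v,u=np.nonzero(b[216:230,262:292]); 
    return rd,np.c_[u+262,v+216],len(w.nonzero()[0])
if __name__=='__main__':
    S=cam('side'); rd,nb,n=meas(S); print('rider',rd,n,'needle px',nb.tolist())
    print('paddle top',onz(S,(273.9,200.1),107))
    P=cur()[0]; plan(558.7,42.2,200,-6.3)
    a=onz(S,rd,50);
    for px in nb: print(px,((onz(S,px.astype(float),50)-a)@ux).round(1),end=' | ')
E
python3 m.py
```

```text
rider [271.  228.5] 6 needle px [[272, 216], [273, 216], [274, 216], [275, 216], [276, 216], [277, 216], [278, 216], [279, 216], [280, 216], [281, 216], [272, 217], [273, 217], [274, 217], [275, 217], [276, 217], [277, 217], [278, 217], [279, 217], [280, 217], [272, 218], [273, 218], [274, 218], [275, 218], [276, 218], [277, 218], [278, 218], [279, 218], [280, 218], [272, 219], [273, 219], [274, 219], [275, 219], [276, 219], [277, 219], [278, 219], [279, 219], [280, 219], [284, 220], [283, 221], [284, 221], [283, 222], [283, 223], [284, 223], [283, 224], [284, 224], [282, 225], [283, 225]]
paddle top [554.15612681  53.54228616 107.        ]
t 17.0 pos [496.6 256.5 223.5] yaw -6.39 units [-10.3    4.28   1.17] wz -0.0005 tiltz [ 0.0043  0.0018 -1.    ] F [-1.1  0.3  0. ] w 85.8 g 0.0
[272 216] -4.5 | [273 216] -1.6 | [274 216] 1.4 | [275 216] 4.3 | [276 216] 7.3 | [277 216] 10.2 | [278 216] 13.1 | [279 216] 16.1 | [280 216] 19.0 | [281 216] 22.0 | [272 217] -3.9 | [273 217] -1.0 | [274 217] 2.0 | [275 217] 4.9 | [276 217] 7.8 | [277 217] 10.8 | [278 217] 13.7 | [279 217] 16.6 | [280 217] 19.6 | [272 218] -3.3 | [273 218] -0.4 | [274 218] 2.6 | [275 218] 5.5 | [276 218] 8.4 | [277 218] 11.3 | [278 218] 14.3 | [279 218] 17.2 | [280 218] 20.1 | [272 219] -2.7 | [273 219] 0.2 | [274 219] 3.1 | [275 219] 6.1 | [276 219] 9.0 | [277 219] 11.9 | [278 219] 14.8 | [279 219] 17.7 | [280 219] 20.7 | [284 220] 32.8 | [283 221] 30.4 | [284 221] 33.3 | [283 222] 30.9 | [283 223] 31.5 | [284 223] 34.3 | [283 224] 32.0 | [284 224] 34.8 | [282 225] 29.6 | [283 225] 32.5 |
```

Emit:
play_rows --pt "-1 0.4 0 0 0 0 0.2" --pt "-1 0.4 0 0 0 0 0.2" --pt "-1 0.4 0 0 0 0 0.2" --pt "-1 0.4 0 0 0 0 0.2" --pt "-1 0.4 0 0 0 0 0.2" --pt "-1 0.4 0 0 0 0 0.2" --pt "-1 0.4 0 0 0 0 0.2" --pt "-1 0.4 0 0 0 0 0.2"

```text
time: 17.8
ee_pos: [541.3, 88.6, 220.1]
tcp_rot: [-0.0, 0.745, 0.667, -0.0]
force: [-1.0, 1.3, 0.0]
gripper_width: 51.1
grip_force: 0.0
```

Emit:
play_rows --pt "-1 0.4 0 0 0 0 0.2" --pt "-1 0.4 0 0 0 0 0.2" --pt "-0.26 0.35 0 0 0 0 0.2" --pt "0 0 0 0 0 0 0.2" --pt "0 0 0 0 0 0 0.2"

```text
time: 18.3
ee_pos: [558.9, 43.4, 220.1]
tcp_rot: [-0.0, 0.745, 0.667, 0.0]
force: [0.5, 0.7, 0.1]
gripper_width: 51.2
grip_force: 0.0
```

```bash
python3 - <<'E'
from h import *
plan(558.7,42.2,71.3,-6.3)
E
```

```text
t 18.3 pos [558.9  43.4 220.1] yaw -6.33 units [-0.07 -0.    7.44] wz -0.0001 tiltz [-3.e-04  8.e-04 -1.e+00] F [0.5 0.7 0.1] w 51.2 g 0.0
```

Emit:
play_rows --pt "-0.06 -0.1 0.9 0 0 0 0.2" --pt "0 0 0.9 0 0 0 0.2" --pt "0 0 0.9 0 0 0 0.2" --pt "0 0 0.9 0 0 0 0.2" --pt "0 0 0.9 0 0 0 0.2" --pt "0 0 0.5 0 0 0 0.2" --pt "0 0 0 0 0 0 0.2"

```text
time: 19.0
ee_pos: [555.9, 42.0, 119.0]
tcp_rot: [-0.001, 0.745, 0.667, -0.001]
force: [0.2, 0.7, -0.1]
gripper_width: 51.3
grip_force: 0.0
```

```bash
python3 - <<'E'
from h import *
S=cam('side')
plan(557,42.2,71.3,-6.3)
cv2.imwrite('pics/p9.png',cv2.resize(S['frame'][170:245,235:335],(800,600),interpolation=cv2.INTER_CUBIC)[...,::-1])
E
```

```text
t 19.05 pos [556.6  41.9 120.1] yaw -6.32 units [0.02 0.02 2.44] wz -0.0001 tiltz [-8.e-04  4.e-04 -1.e+00] F [ 0.2  0.4 -0.3] w 51.2 g 0.0
```

View pics/p9.png

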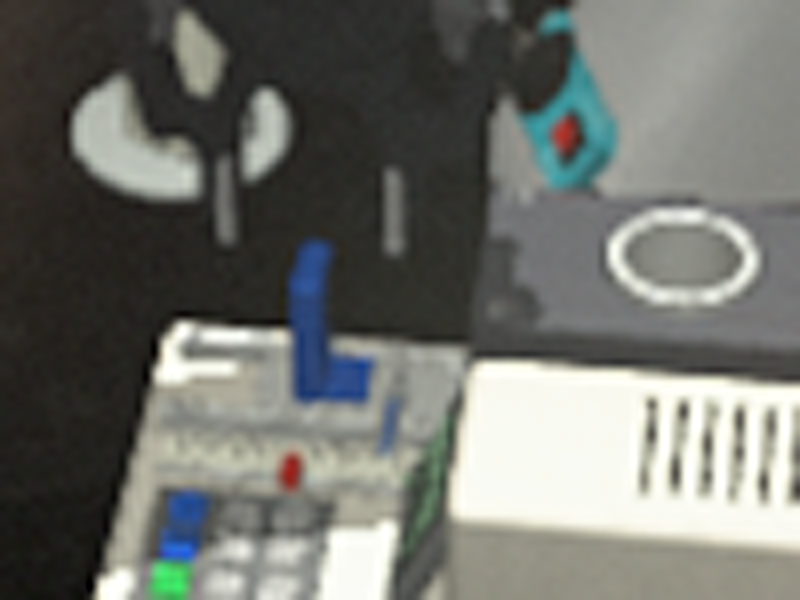

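The fingers, at crop x=228 and x=393, straddle the blue paddle at x=313. I'll lower and close.

Emit:
play_rows --pt "0 0 0.6 0 0 0 0.2" --pt "0 0 0.6 0 0 0 0.2" --pt "0 0 0.6 0 0 0 0.2" --pt "0 0 0.6 0 0 0 0.2" --pt "0 0 0 0 0 0 0.2" --pt "0 0 0 0 0 0 0.2"

```text
time: 19.65
ee_pos: [556.8, 41.1, 71.8]
tcp_rot: [-0.0, 0.745, 0.667, -0.0]
force: [-0.5, -0.7, 0.0]
gripper_width: 51.4
grip_force: 0.0
```

Emit:
play_rows --pt "0 0 0 0 0 0 -1" --pt "0 0 0 0 0 0 -1" --pt "0 0 0 0 0 0 -1" --pt "0 0 0 0 0 0 -1" --pt "0 0 0 0 0 0 -1" --pt "0 0 0 0 0 0 -1" --grip_force 60

```text
time: 20.25
ee_pos: [554.2, 41.5, 72.6]
tcp_rot: [-0.001, 0.745, 0.667, -0.002]
force: [-16.7, 0.4, 15.9]
gripper_width: 11.0
grip_force: 59.1
```

```bash
python3 m.py | cut -c1-900
```

```text
rider [270.66666667 228.5       ] 6 needle px [[272, 216], [273, 216], [274, 216], [275, 216], [276, 216], [277, 216], [278, 216], [279, 216], [280, 216], [281, 216], [272, 217], [273, 217], [274, 217], [275, 217], [276, 217], [277, 217], [278, 217], [279, 217], [280, 217], [272, 218], [273, 218], [274, 218], [275, 218], [276, 218], [277, 218], [278, 218], [279, 218], [280, 218], [272, 219], [273, 219], [274, 219], [275, 219], [276, 219], [277, 219], [278, 219], [279, 219], [280, 219], [284, 220], [283, 221], [284, 221], [283, 222], [283, 223], [283, 224], [283, 225]]
paddle top [554.15612681  53.54228616 107.        ]
t 20.3 pos [554.2  41.5  72.6] yaw -6.4 units [ 0.05  0.19 -6.37] wz -0.0005 tiltz [-5.2e-03 -7.0e-04 -1.0e+00] F [-16.    0.6  15.3] w 11.2 g 59.1
[272 216] -3.6 | [273 216] -0.6 | [274 216] 2.3 | [275 216] 5.3 | [276 216] 8.2 | [277 216] 11.2 | [278 216] 14.1 | [279 216] 17.0 | [280 216] 20.0 | [281 216] 22.9 | [272 217] -2.9 | [273 217] -0.0 | [274 217] 2.9 | [275 217] 5.9 | [276 217] 8.8 | [277 217] 11.7 | [278 217] 14.7 | [279 217] 17.6 | [280 217] 20.5 | [272 218] -2.3 | [273 218] 0.6 | [274 218] 3.5 | [275 218] 6.4 | [276 218] 9.4 | [277 218] 12.3 | [278 218] 15.2 | [279 218] 18.1 | [280 218] 21.1 | [272 219] -1.7 | [273 219] 1.2 | [274 219] 4.1 | [275 219] 7.0 | [276 219] 9.9 | [277 219] 12.8 | [278 219] 15.8 | [279 219] 18.7 | [280 219] 21.6 | [284 220] 33.8 | [283 221] 31.4 | [284 221] 34.3 | [283 222] 31.9 | [283 223] 32.4 | [283 224] 32.9 | [283 225] 33.4 |
```

Emit:
play_rows --pt "0 -0.2 0 0 0 0 -1" --pt "0 -0.3 0 0 0 0 -1" --pt "0 -0.3 0 0 0 0 -1" --pt "0 -0.3 0 0 0 0 -1" --pt "0 -0.3 0 0 0 0 -1" --pt "0 0 0 0 0 0 -1" --pt "0 0 0 0 0 0 -1" --pt "0 0 0 0 0 0 -1"

```text
time: 21.1
ee_pos: [530.9, 44.3, 72.8]
tcp_rot: [0.001, 0.746, 0.666, 0.002]
force: [8.3, 1.0, -4.5]
gripper_width: 11.3
grip_force: 58.5
```

```bash
python3 - <<'E'
from h import *
S=cam('side')
plan(523,44,71.3,-6.3)
cv2.imwrite('pics/p10.png',cv2.resize(S['frame'][195:245,240:306],(792,600),interpolation=cv2.INTER_CUBIC)[...,::-1])
np.save('s10.npy',S['frame'])
E
```

```text
t 21.15 pos [530.9  44.3  72.7] yaw -6.43 units [-0.06 -0.39  0.07] wz -0.0007 tiltz [ 3.8e-03  8.0e-04 -1.0e+00] F [ 8.1  0.8 -6.1] w 11.0 g 58.5
```

View pics/p10.png

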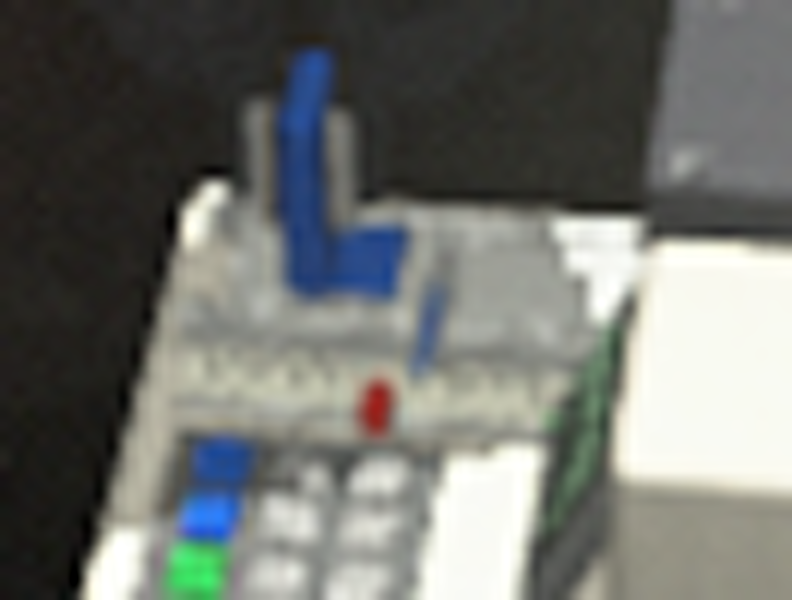

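The needle tip is at crop (420,372) and the rider tip at (379,384), so the pointer is still short of the mark. Working out the remainder at sub-pixel level.

```bash
cat > n.py <<'E'
from m import *
import sys
uy=np.array([-ux[1],ux[0],0])
def go(S,c0,c1,z=46):
    f=S['frame'].astype(float); bl=f[...,2]-f[...,0]; rd=f[...,0]-f[...,2]
    N=[];Rr=[]
    for r in range(219,226):
        w=np.clip(bl[r,c0:c1]-15,0,None)
        if w.sum()>25: N.append(onz(S,((w*np.arange(c0,c1)).sum()/w.sum(),r),z))
    for r in range(226,231):
        w=np.clip(rd[r,264:278]-50,0,None)
        if w.sum()>60: Rr.append(onz(S,((w*np.arange(264,278)).sum()/w.sum(),r),z))
    N=np.array(N);Rr=np.array(Rr)
    print('needle x',(N@ux).round(1),'y',(N@uy).round(0),'rider x',(Rr@ux).round(1),'y',(Rr@uy).round(0),'diff',(np.mean(N@ux)-np.mean(Rr@ux)).round(2))
if __name__=='__main__':
    S=cam('side'); go(S,int(sys.argv[1]),int(sys.argv[2])); plan(523,44,71.3,-6.3)
E
python3 n.py 274 282; python3 - <<'E'
from n import *
import pickle
S=pickle.load(open('d0.pkl','rb'))['side']; go(S,282,288)
print(onz(S,(240+420/12-.5,195+372/12-.5),46)@ux-onz(S,(240+379/12-.5,195+384/12-.5),46)@ux)
E
```

```text
needle x [551.5 551.6 551.5 551.8 551.7] y [97. 93. 88. 84. 79.] rider x [542.5 542.6 542.5] y [65. 61. 56.] diff 9.11
t 21.2 pos [530.9  44.3  72.7] yaw -6.43 units [-0.06 -0.39  0.07] wz -0.0007 tiltz [ 3.8e-03  8.0e-04 -1.0e+00] F [ 9.5  1.5 -4.7] w 11.2 g 58.5
needle x [575.1 575.1 575.1 575.6 575.8 574.9] y [100.  95.  91.  87.  82.  78.] rider x [542.5 542.8 542.7] y [65. 61. 56.] diff 32.61
9.265712484800815
```

Emit:
play_rows --pt "0 -0.16 0 0 0 0 -1" --pt "0 -0.16 0 0 0 0 -1" --pt "0 -0.15 0 0 0 0 -1" --pt "0 0 0 0 0 0 -1" --pt "0 0 0 0 0 0 -1" --pt "0 0 0 0 0 0 -1" --pt "0 0 0 0 0 0 -1" --pt "0 0 0 0 0 0 -1"

```text
time: 22.0
ee_pos: [521.8, 45.4, 72.7]
tcp_rot: [0.001, 0.746, 0.666, 0.002]
force: [9.4, 1.7, -6.8]
gripper_width: 11.1
grip_force: 58.7
```

```bash
python3 n.py 271 278; python3 - <<'E'
from h import *
S=cam('side');hsv=cv2.cvtColor(S['frame'],cv2.COLOR_RGB2HSV); m=cv2.inRange(hsv,(45,80,30),(85,255,255))[130:180,240:275]
c=max(cv2.findContours(m,0,1)[0],key=len);print(cv2.boundingRect(c),'was 9,10,17,31')
E
```

```text
needle x [542.6 542.3 542.3 542.8 542.5 542.2] y [101.  96.  92.  87.  83.  78.] rider x [542.6 542.6 542.4] y [65. 61. 56.] diff -0.08
t 22.05 pos [521.9  45.4  72.8] yaw -6.43 units [-0.06  0.06  0.07] wz -0.0007 tiltz [ 0.0044  0.001  -1.    ] F [ 9.6  0.8 -6.7] w 11.2 g 58.7Traceback (most recent call last):
  File "<stdin>", line 3, in <module>
ValueError: max() iterable argument is empty
```

The pointer is at the mark (difference −0.1 mm). The brush isn't showing up in the side view, so I'll take a last look to make sure it's only hidden.

```bash
python3 - <<'E'
from h import *
S=cam('side');T=cam('top')
cv2.imwrite('pics/p11.png',np.hstack([cv2.resize(S['frame'][110:250,210:350],(400,400)),cv2.resize(T['frame'][165:265,180:280],(400,400))])[...,::-1])
E
```

```text
(no output)
```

View pics/p11.png

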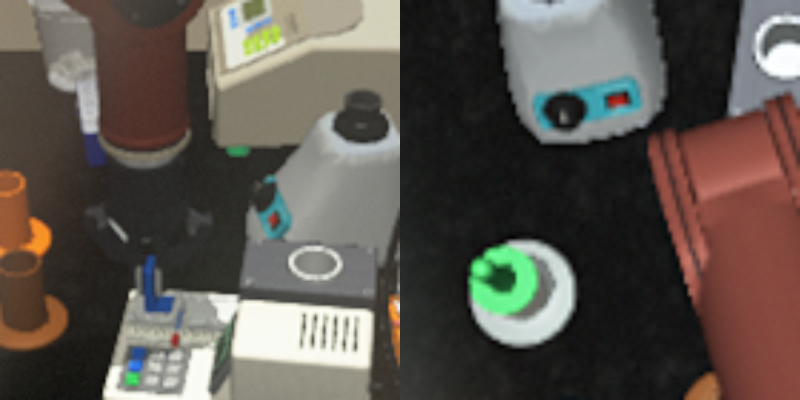

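The right panel shows the brush upright in its stand, with its disc at (505,280) exactly as at the start; the arm was hiding it from the side camera. The left panel shows the paddle held at (150,280) with the pointer at the rider.

```bash
python3 -c "
from cell import robot
print(robot.finish_job())"
```

```text
the job is handed in; nothing more can be done
None
```

I scrubbed the well with two full strokes, hung the brush back upright in its stand, and handed the job in at about 22 s with the slide held at the red rider (measured offset about 0.1 mm); the judge's result wasn't shown.

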